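# Find the unlatched cover of the tool chest and push it open

## Robot

A 6-joint arm with a two-finger parallel gripper is mounted at the origin on the work surface. World frame = base frame: x ahead of the robot, y to its left, z up, the work surface at z = 0. Lengths are in mm, angles in rad, forces in N, time in s.
With the tool pointing down it reaches from about 250 to 775 mm from the base axis. Payload 4 kg.
Tool frame: the origin (TCP) lies between the finger pads; the fingertips stand 19 mm ahead of it and the grasp point (between the pads) is the TCP; z points along the fingers, y is the direction in which the jaws open and shut (so a half turn about z gives the same grasp; the last joint's range is limited). The gripper opens to 85 mm and grips with 20 to 120 N. Pads are 22 mm wide; open, the fingers measure 114 mm over their backs; the gripper's body (76 mm by 85 mm) begins 54 mm behind the grasp point. The pads swing forward as they close: fully open they stand 13 mm farther back than shut.
Start: joints at [-1.452, 0.087, 1.371, -0, 1.684, -0.103], TCP at [120.988, -536.545, 226.641] pointing down, gripper open.
Joint ranges: [-3.1, 3.1], [-0.76, 2.03], [0.27, 2.55], [-1.08, 4.22], [0.17, 2.65], [-2.57, 2.57]. Speed limits (rad/s): [2.79, 2.79, 3.14, 3.14, 3.14, 3.14].

## Interface

Orientations are given as a unit quaternion [x, y, z, w].
In Python, from workcell import observe, eyes, job_done, silhouettes, place_of gives the robot as it stands.
- The arm moves only by the tool move_arm, never from a script. Its argument "deltas" is a list of rows, each a list of 4 numbers: the shift along the tool's x, y, z normalised to -1 to 1, where 1 is 400 mm, then the turn about the tool's z normalised to -1 to 1, where 1 is 360 degrees. A call has 1 to 8 rows; each row is the pose to reach, as a shift and turn from the pose commanded when the call began, along the tool's axes at that moment, turning the shorter way round; what a row does not reach only later rows make up. A row lasts 1/10 s, in which the tool goes at most 50 mm and 8.59 degrees, less where a joint would pass 70% of its speed; a pose out of reach is approached as far as the arm can. A call with a number of a shift or a turn outside -1 to 1 is refused whole. A call with a gripper value outside its range is refused whole. "claw" is the gripper's target within -1 to 1 (fully open at 1, half-way at 0, shut at -1), set as the call begins (left out, the last holds). The fingers move at their own pace and stop on an object; "grip_force" is the grip in N (left out, the last holds). Time passes only in rows, so rows that repeat a pose let the fingers close. It gives the time, the measured TCP pose, the force and the opening at its end, in the units of the state.
- observe(): the state, without advancing time (a new reading comes with each control period).
- eyes.grab_frame(name): name is "scene" or "side" or "wrist"; returns a dict with "img" (480x640x3 uint8, blue, green, red), "fx", "fy", "cx", "cy" (pixels), "distortion" ([k1, k2, p1, p2, k3] as OpenCV has them; the pictures are not rectified), "T" (4x4, takes a point from camera to world coordinates). Camera axes: x right, y down, z forward; pixel columns grow to the right and rows downward; lengths in mm; the calibration is good to about 2 mm. A picture is of the moment at which its call begins. There is no depth.
- job_done(): hands the job in, once; it reports no verdict.
Trained networks look in a picture, given as the dict that the camera call returned (one of the last four; its "shot" number tells which), for a name from the list of things; names that differ only in an ending like _2 or _b are one class to them, and where a whole thing is asked for, a point or a joint stands for the part that bears it (a point fixed in the world has none). Each returns a list of dicts, best first, with "confidence" (0 to 1); they miss things now and then, are a little off and sometimes report something else, mostly with a low value. They report only what shows in the picture. A call takes as long as a camera call.
- silhouettes(picture, name): "region" (480x640 bool, what is visible of it).
- place_of(picture, name): "point" ([x, y, z] in mm, in world coordinates, good to about 4 mm: a listed point, or the origin of a listed thing).
The state is a dict: "time": time; "joint_pos": joint angles; "dq": joint speeds; "effort": joint torques, N m; "tcp_pos": TCP position; "eef_rot": TCP orientation; "ft_force": force on the tool from outside, world axes, zero at the start; "ft_torque": the same for the moment, N m; "grip_width": finger opening in mm.
Only numpy, scipy, OpenCV 4.12 (cv2) and the standard library are available. Lean on these libraries where they do the work, as an engineer would, in place of code of your own. Each camera call takes 0.05 s, during which the arm holds its last target.

## Task

One of the four green covers on the bench tool chest is unlatched: press down on the covers' dark discs one after another until you find the one that rocks, then push that cover open until it stands nearly upright, and leave it standing open. Fingertips are enough, nothing is to be picked up; leave the spray can, tape measure, squeegee and knife where they are.

Things in the scene. Friction and masses are not known exactly. Their poses are not given: they have to be found in the camera images.
- chest: Pine tool chest fixed on the bench, 144 mm (x, away from the robot) by 410 mm (y) by 90 mm high; origin at the centre of its underside; its -x side faces the robot. Rim 14 mm wide. Four identical green covers lie flush in its top, 95 mm apart along y, each 110 mm (x) by 77 mm (y) by 10 mm. Compartments under them are hollow, floor 10 mm above the bench. Three covers are latched and rigid, one is not.
- loose_cover (a joint): Angle (rad) of the unlatched cover, in whichever place it lies: 0 closed and flush, positive with its near end down in the compartment and far end up; stops at -0.12 and 1.40 (nearly upright). It is balanced on a stiff hinge (0.1 N m: 3 N on the disc tips it) and stays at any angle. Once past 45 degrees it can be pushed over from behind, towards the robot; less open, it jams there.
- place1 (a point): Middle of the top face of the closed cover in place 1 of 4 (1 is leftmost, at the chest's +y end), 90 mm above the bench. The covers' pivot axis runs along the chest's y, 5 mm below this point. Fixed to the chest, with its axes.
- place2 (a point): Middle of the top face of the closed cover in place 2 of 4 (1 is leftmost, at the chest's +y end), 90 mm above the bench. The covers' pivot axis runs along the chest's y, 5 mm below this point. Fixed to the chest, with its axes.
- place3 (a point): Middle of the top face of the closed cover in place 3 of 4 (1 is leftmost, at the chest's +y end), 90 mm above the bench. The covers' pivot axis runs along the chest's y, 5 mm below this point. Fixed to the chest, with its axes.
- place4 (a point): Middle of the top face of the closed cover in place 4 of 4 (1 is leftmost, at the chest's +y end), 90 mm above the bench. The covers' pivot axis runs along the chest's y, 5 mm below this point. Fixed to the chest, with its axes.
- press1 (a point): Centre of the dark 18 mm disc on the closed cover in place 1, near the end that faces the robot: 34 mm from place1 along the chest's -x, 90 mm above the bench. Fixed to the chest, does not move with the cover.
- press2 (a point): Centre of the dark 18 mm disc on the closed cover in place 2, near the end that faces the robot: 34 mm from place2 along the chest's -x, 90 mm above the bench. Fixed to the chest, does not move with the cover.
- press3 (a point): Centre of the dark 18 mm disc on the closed cover in place 3, near the end that faces the robot: 34 mm from place3 along the chest's -x, 90 mm above the bench. Fixed to the chest, does not move with the cover.
- press4 (a point): Centre of the dark 18 mm disc on the closed cover in place 4, near the end that faces the robot: 34 mm from place4 along the chest's -x, 90 mm above the bench. Fixed to the chest, does not move with the cover.
- spray_can: Bystander: loose upright aerosol can, 62 mm across, 165 mm high, off the chest's left (+y) end; origin at the centre of its underside.
- tape_measure: Bystander: loose black and yellow tape measure, 66 x 40 x 62 mm high, off the chest's right (-y) end; origin at the centre of its underside.
- squeegee: Bystander: loose red squeegee lying flat, about 75 x 100 x 24 mm high, behind the chest (beyond its far side); origin under its centre.
- knife: Bystander: loose grey utility knife lying flat along the chest, 30 x 160 x 23 mm high, in front of the chest; origin under its handle's centre.

How it is judged (in metres and radians):
On the way:
1. the unlatched cover has been rocked by pressing its near end down (value of joint loose_cover above 0.12 rad).
At the end, for the whole second after the job is handed in: The unlatched cover stands open at 1.05 rad (60 degrees) or more and is at rest; the four bystanders are within 25 mm of where they began (value of joint loose_cover above 1.05 rad and velocity of joint loose_cover between -0.05 and 0.05 rad/s and distance of each of spray_can, tape_measure, squeegee, knife from where it was at the start of the episode below 0.025 m); the robot touches nothing.
It fails at once if the spray can was moved more than 25 mm, lifted, carried or knocked over (distance of spray_can from where it was at the start of the episode above 0.025 m or angle between spray_can's own z axis and vertical above 0.5 rad).
It fails at once if the tape measure was moved more than 25 mm, lifted, carried or knocked over (distance of tape_measure from where it was at the start of the episode above 0.025 m or angle between tape_measure's own z axis and vertical above 0.5 rad).
It fails at once if the squeegee was moved more than 25 mm, lifted, carried or knocked over (distance of squeegee from where it was at the start of the episode above 0.025 m or angle between squeegee's own z axis and vertical above 0.5 rad).
It fails at once if the knife was moved more than 25 mm, lifted, carried or knocked over (distance of knife from where it was at the start of the episode above 0.025 m or angle between knife's own z axis and vertical above 0.5 rad).
It also fails if it takes over 50 s, if anything falls off the work surface, if the arm or the gripper's body presses on something with over 40 N, if the wrist force passes 120 N, or if a joint passes its speed limit or range.

## Working session

There is one attempt and no reset: what is moved stays moved. The work goes in short steps, Python scripts to look and compute and a tool call to move; the robot and the scene stay as the last step left them, time stands still between calls to the robot, and variables do not carry over. Pictures are saved under pics/ and viewed, and the job is handed in when it is done.

Besides the shell and the picture viewer there is one more tool, called after "Call:" by a JSON object that holds its "api" and its "payload". move_arm: Moves the arm, as the interface text tells. Scaled input: -1 to 1 covers 400 mm each way for a shift and 360 degrees each way for a turn. Its arguments: {"type":"object","properties":{"deltas":{"type":"array"},"claw":{"type":"number"},"grip_force":{"type":"number"}},"required":["deltas"]}

```bash
mkdir -p pics
cat > h.py <<'E'
from workcell import observe, eyes, job_done, silhouettes, place_of
import cv2, numpy as np
E
python3 - <<'E'
from h import *
s=observe(); print(s)
for n in ["scene","side"]:
    f=eyes.grab_frame(n); cv2.imwrite(f"pics/{n}0.png",f["img"])
    print(n,f["T"].round(3).tolist(),f["fx"])
    for k in ["chest","place1","place2","place3","place4","press1","press2","press3","press4","spray_can","tape_measure","squeegee","knife"]:
        r=place_of(f,k); print(k,[(np.round(q["point"],1).tolist(),round(q["confidence"],2)) for q in r[:2]])
print(observe()["time"])
E
```

```text
{'time': 0.0, 'joint_pos': array([-1.45212052e+00,  8.79737785e-02,  1.37230925e+00,  4.59506818e-05,
        1.68360631e+00, -1.03093320e-01]), 'dq': array([ 0.00073396,  0.00090234,  0.00131733,  0.00053394, -0.00046246,
        0.00016575]), 'effort': array([-2.51345173e-04, -3.51858330e+01, -3.13276613e+01, -1.75750311e-04,
        1.05333710e-02, -1.08865765e-05]), 'tcp_pos': array([ 120.92690366, -536.00226696,  225.40098856]), 'eef_rot': array([ 9.93857664e-01,  1.10659948e-01,  1.38846282e-05, -1.14848668e-03]), 'ft_force': array([ 0.71408326, -0.06552225, -0.32529763]), 'ft_torque': array([-0.01835957, -0.09375712,  0.00337343]), 'grip_width': 85.43434610156513}
scene [[0.28, 0.749, -0.601, 1394.319], [0.96, -0.215, 0.179, -232.749], [0.005, -0.627, -0.779, 1107.411], [0.0, 0.0, 0.0, 1.0]] 606.8125175964537
chest [([575.0, 17.4, 0.7], 0.61)]
place1 []
place2 []
place3 []
place4 []
press1 [([539.4, -24.0, 89.3], 0.81), ([562.3, 163.5, 89.7], 0.68)]
press2 [([539.4, -24.0, 89.3], 0.81), ([562.3, 163.5, 89.7], 0.68)]
press3 [([539.4, -24.0, 89.3], 0.81), ([562.3, 163.5, 89.7], 
[... 534 characters left out ...]
 0.72)]
place2 [([565.3, -27.0, 90.1], 0.93), ([557.4, -123.6, 90.9], 0.72)]
place3 [([565.3, -27.0, 90.1], 0.93), ([557.4, -123.6, 90.9], 0.72)]
place4 [([565.3, -27.0, 90.1], 0.93), ([557.4, -123.6, 90.9], 0.72)]
press1 [([535.2, -27.8, 89.1], 0.8), ([544.4, 71.9, 88.7], 0.79)]
press2 [([535.2, -27.8, 89.1], 0.8), ([544.4, 71.9, 88.7], 0.79)]
press3 [([535.2, -27.8, 89.1], 0.8), ([544.4, 71.9, 88.7], 0.79)]
press4 [([535.2, -27.8, 89.1], 0.8), ([544.4, 71.9, 88.7], 0.79)]
spray_can [([578.5, 362.6, 2.3], 0.92)]
tape_measure [([574.0, -305.3, 2.0], 0.91), ([579.4, 71.2, 89.9], 0.51)]
squeegee [([744.9, 25.1, -5.8], 0.83), ([557.3, 163.0, 89.7], 0.63)]
knife [([455.5, 38.1, -1.7], 0.75)]
1.4
```

View images.

View pics/scene0.png

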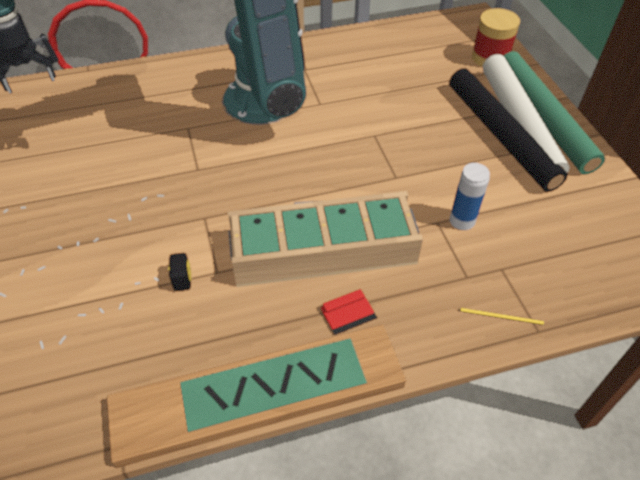

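View pics/side0.png

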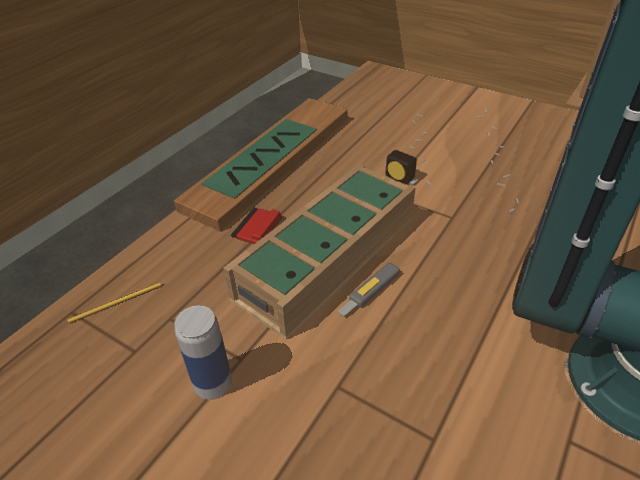

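The scene picture shows discs near (257,221), (300,216), (342,211) and (384,206). In the side picture they are near (291,274), (326,244), (356,218) and (383,195), place 1 first. I'll find the disc centroids and intersect them with z = 90.

```bash
cat >> h.py <<'E'
def onplane(f,uv,z):
    K=np.array([[f["fx"],0,f["cx"]],[0,f["fy"],f["cy"]],[0,0,1.]])
    p=cv2.undistortPoints(np.array(uv,float).reshape(-1,1,2),K,np.array(f["distortion"],float)).reshape(-1,2)
    T=np.array(f["T"]);d=np.c_[p,np.ones(len(p))]@T[:3,:3].T;o=T[:3,3]
    return o+d*((z-o[2])/d[:,2])[:,None]
E
python3 - <<'E'
from h import *
S={"scene":[(384,206),(342,211),(300,216),(257,221)],"side":[(291,274),(326,244),(356,218),(383,195)]}
P=[]
for n in S:
    f=eyes.grab_frame(n); g=f["img"].astype(int).max(2); c=[]
    for u,v in S[n]:
        w=np.clip(70-g[v-7:v+8,u-8:u+9],0,None)
        yy,xx=np.mgrid[v-7:v+8,u-8:u+9]; c.append((( w*xx).sum()/w.sum(),(w*yy).sum()/w.sum()))
    p=onplane(f,c,90);P.append(p);print(n,np.round(c,1).tolist(),p.round(1).tolist(),np.linalg.norm(np.diff(p,axis=0),axis=1))
p=sum(P)/2
d=(p[0]-p[3])[:2];a=np.arctan2(-d[0],d[1]);m=p.mean(0)
X=np.array([np.cos(a),np.sin(a)]);Y=np.array([-np.sin(a),np.cos(a)])
print("yaw",np.degrees(a),"chest",m[:2]+34*X)
pr=[m[:2]+k*95*Y for k in(1.5,.5,-.5,-1.5)];print("press",np.round(pr,1))
from scipy.spatial.transform import Rotation as R
s=observe();M=R.from_quat(s["eef_rot"]).as_matrix();print(M.round(3));
t=np.array([*m[:2],0]);print(s["time"])
E
```

```text
scene [[383.4, 205.9], [341.7, 210.7], [299.6, 215.6], [256.8, 220.7]] [[557.0, 166.6, 90.0], [544.9, 71.9, 90.0], [532.8, -22.3, 90.0], [521.2, -116.8, 90.0]] [95.55267775 94.93892072 95.19504794]
side [[290.6, 274.2], [325.0, 244.7], [355.6, 218.4], [383.3, 194.8]] [[559.1, 162.3, 90.0], [547.0, 67.8, 90.0], [535.3, -26.4, 90.0], [523.1, -120.3, 90.0]] [95.23202979 94.92965276 94.74906496]
yaw -7.236097513888661 chest [573.79243584  18.5833019 ]
press [[ 558.   164.2]
 [ 546.    70. ]
 [ 534.1  -24.3]
 [ 522.1 -118.5]]
[[ 0.976  0.22   0.   ]
 [ 0.22  -0.976 -0.   ]
 [-0.     0.    -1.   ]]
1.5
```

Call:
{"api": "move_arm", "payload": {"deltas": [[0.83,-0.55,0,0.0554],[0.83,-0.55,0,0.0554],[0.83,-0.55,0,0.0554],[0.83,-0.55,0,0.0554],[0.83,-0.55,0,0.0554],[0.83,-0.55,0,0.0554],[0.83,-0.55,0,0.0554],[0.83,-0.55,0,0.0554]], "claw": -1, "grip_force": 40}}

```text
time: 2.3
tcp_pos: [396.2, -248.6, 227.0]
eef_rot: [0.998, -0.063, 0.0, 0.0]
ft_force: [1.2, -0.3, -0.0]
grip_width: 0.1
```

Call:
{"api": "move_arm", "payload": {"deltas": [[0.27,-0.363,0.1,0],[0.27,-0.363,0.1,0],[0.27,-0.363,0.1,0],[0.27,-0.363,0.1,0],[0.27,-0.363,0.2,0],[0.27,-0.363,0.265,0],[0.27,-0.363,0.265,0]]}}

```text
time: 3.0
tcp_pos: [517.7, -118.3, 115.6]
eef_rot: [0.998, -0.063, -0.005, -0.001]
ft_force: [0.3, -0.0, 1.0]
grip_width: 0.1
```

Run:
```python
from h import *
for n in ["side","scene"]:
    f=eyes.grab_frame(n); cv2.imwrite(f"pics/{n}1.png",cv2.resize(f["img"][140:300,200:440],None,fx=3,fy=3))
s=observe();print(s["tcp_pos"],s["ft_force"],s["time"])
```

```text
[ 520.54194491 -119.87445634  120.82861838] [ 0.70924518  0.50878704 -0.11832127] 3.1
```

View pics/side1.png

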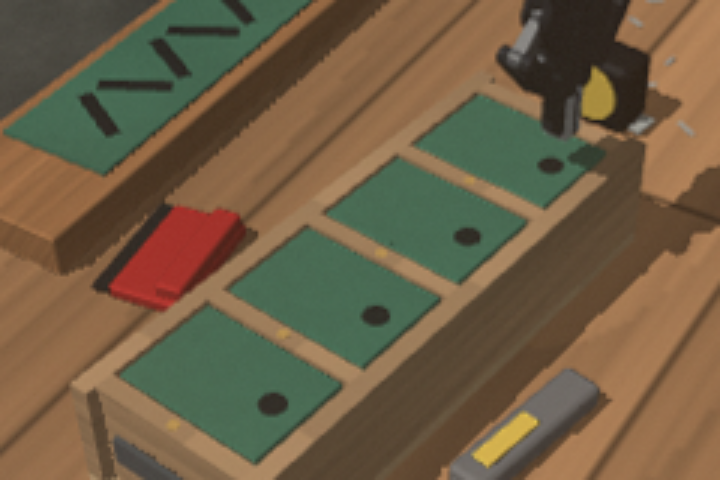

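The close-up shows the shut fingertips at about (560,130), just above the place 4 disc at (550,165). Next I'll press there gently.

Call:
{"api": "move_arm", "payload": {"deltas": [[0,0,0.02,0],[0,0,0.03,0],[0,0,0.033,0],[0,0,0.036,0]]}}

```text
time: 3.5
tcp_pos: [520.8, -120.1, 106.7]
eef_rot: [0.998, -0.063, 0.001, 0.0]
ft_force: [-0.1, -0.2, -0.7]
grip_width: 0.2
```

Call:
{"api": "move_arm", "payload": {"deltas": [[0,0,0.004,0],[0,0,0.008,0],[0,0,0.008,0]]}}

```text
time: 3.8
tcp_pos: [520.4, -119.8, 102.7]
eef_rot: [0.998, -0.063, -0.0, -0.0]
ft_force: [-0.3, -0.4, -0.2]
grip_width: -0.2
```

Run:
```python
from h import *
for n in ["side","scene"]:
    f=eyes.grab_frame(n); cv2.imwrite(f"pics/{n}2.png",cv2.resize(f["img"][140:300,200:440],None,fx=3,fy=3))
s=observe();print(s["tcp_pos"],s["ft_force"],s["time"])
```

```text
[ 520.57044241 -119.84104933  102.99369243] [-0.39822197 -0.3452156   0.6456766 ] 3.9
```

View pics/side2.png

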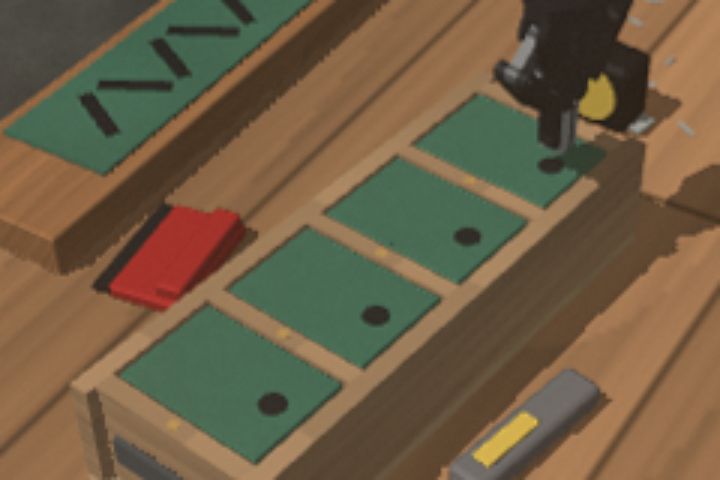

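View pics/scene2.png

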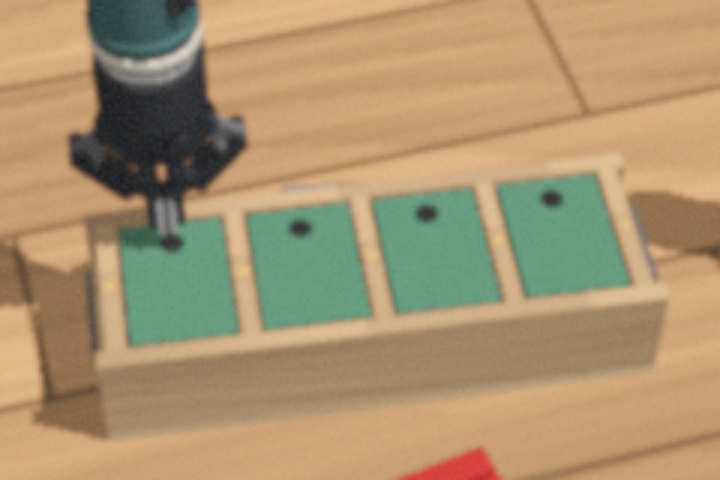

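Both close-ups show place 4's cover still flush, with the fingertip slightly above the disc. I'll keep going down in small steps.

Call:
{"api": "move_arm", "payload": {"deltas": [[0,0,0.005,0],[0,0,0.01,0],[0,0,0.01,0]]}}

```text
time: 4.2
tcp_pos: [520.3, -119.7, 98.5]
eef_rot: [0.998, -0.063, -0.0, -0.0]
ft_force: [0.4, -0.5, 0.5]
grip_width: 0.3
```

Call:
{"api": "move_arm", "payload": {"deltas": [[0,0,0.005,0],[0,0,0.008,0],[0,0,0.008,0]]}}

```text
time: 4.5
tcp_pos: [520.4, -119.8, 95.5]
eef_rot: [0.998, -0.063, -0.0, -0.0]
ft_force: [-0.0, -0.1, -0.5]
grip_width: 0.0
```

Run:
```python
from h import *
for n in ["side","wrist"]:
    f=eyes.grab_frame(n); i=f["img"]
    cv2.imwrite(f"pics/{n}3.png",cv2.resize(i[150:230,300:440],None,fx=5,fy=5,interpolation=cv2.INTER_CUBIC) if n=="side" else i)
s=observe();print(s["tcp_pos"],s["ft_force"],s["time"])
```

```text
[ 520.55127141 -119.83776522   95.76881863] [ 0.66310266  0.59000074 -1.06141865] 4.6
```

View pics/side3.png

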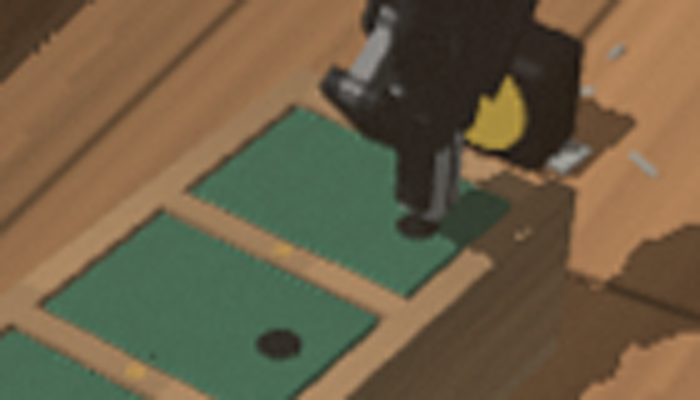

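View pics/wrist3.png

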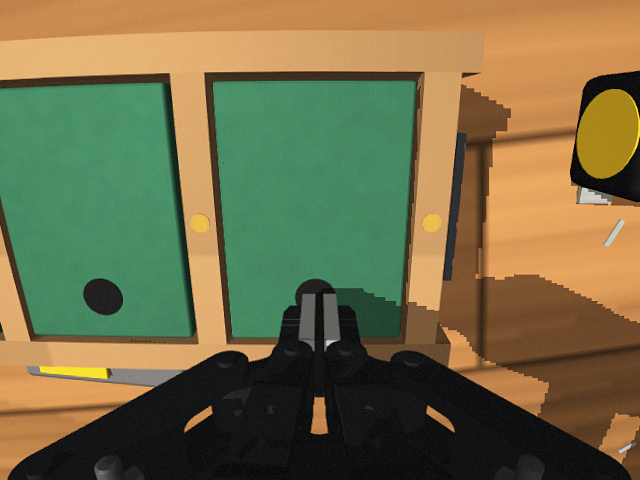

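The side close-up has the tip at (435,220), next to the disc at (417,228). The wrist view has it right at the disc, which shows at (315,290). The cover is still flush, so contact must come lower than the nominal tip length suggests.

Call:
{"api": "move_arm", "payload": {"deltas": [[0,0,0.004,0],[0,0,0.008,0],[0,0,0.008,0]]}}

```text
time: 4.9
tcp_pos: [520.4, -119.7, 92.3]
eef_rot: [0.998, -0.063, -0.0, -0.0]
ft_force: [-0.0, -0.7, -0.2]
grip_width: 0.0
```

Call:
{"api": "move_arm", "payload": {"deltas": [[0,0,0.004,0],[0,0,0.008,0],[0,0,0.008,0]]}}

```text
time: 5.2
tcp_pos: [520.4, -119.8, 89.0]
eef_rot: [0.998, -0.063, -0.0, -0.0]
ft_force: [-0.8, -0.8, -0.6]
grip_width: 0.0
```

Run:
```python
from h import *
for n in ["side","wrist"]:
    f=eyes.grab_frame(n); i=f["img"]
    cv2.imwrite(f"pics/{n}4.png",cv2.resize(i[150:230,300:440],None,fx=5,fy=5,interpolation=cv2.INTER_CUBIC) if n=="side" else i)
s=observe();print(s["tcp_pos"],s["ft_force"],s["time"],s["effort"],s["joint_pos"])
```

```text
[ 520.51915795 -119.84513674   89.30296768] [-0.46921331  0.72455131  0.265238  ] 5.3 [ 8.00295438e-04 -3.46543872e+01 -2.93726170e+01 -2.57572692e-04
  3.61791557e-03 -3.39324046e-06] [-3.32413667e-01  1.20551118e-01  1.61128736e+00 -7.94094533e-05
  1.40990383e+00  1.36475698e+00]
```

View pics/side4.png

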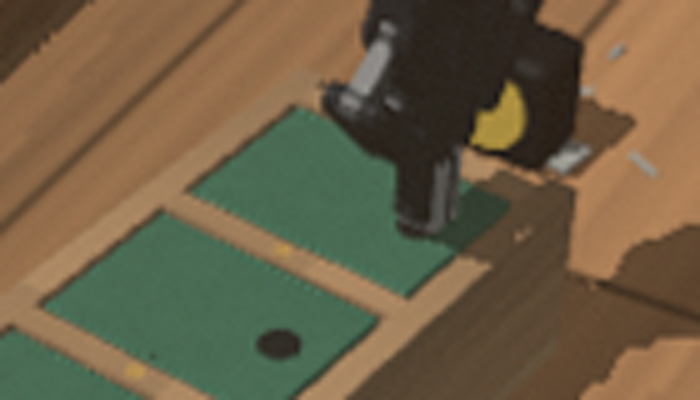

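View pics/wrist4.png

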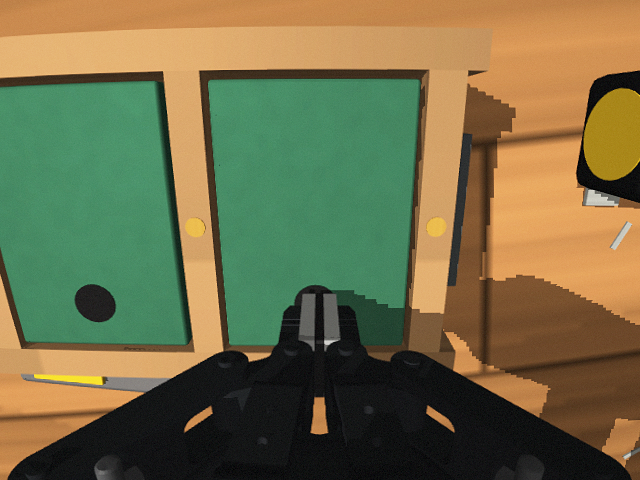

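```bash
cat >> h.py <<'E'
def proj(f,P):
    K=np.array([[f["fx"],0,f["cx"]],[0,f["fy"],f["cy"]],[0,0,1.]])
    Ti=np.linalg.inv(np.array(f["T"]))
    r=cv2.Rodrigues(Ti[:3,:3])[0]
    return cv2.projectPoints(np.array(P,float),r,Ti[:3,3],K,np.array(f["distortion"],float))[0].reshape(-1,2)
E
python3 - <<'E'
from h import *
s=observe();t=s["tcp_pos"]
f=eyes.grab_frame("side")
P=[[t[0],t[1],z] for z in (70,80,90,100,110)]
q=proj(f,P);print((q-[300,150])*5)
f=eyes.grab_frame("wrist");print(proj(f,P),f["T"].round(2)); print(proj(f,[[522.1,-118.5,90]]))
E
```

```text
[[418.5248519  264.45977879]
 [419.99894144 245.72355828]
 [421.49295591 226.74847352]
 [423.00731787 207.52970275]
 [424.54246228 188.0622881 ]]
[[318.68731455 287.49778313]
 [318.6836269  296.93561344]
 [318.67953412 307.45668006]
 [318.67496724 319.25527824]
 [318.66984128 332.574011  ]] [[-1.3000e-01 -9.4000e-01 -3.0000e-01  5.9761e+02]
 [-9.9000e-01  1.2000e-01  4.0000e-02 -1.2963e+02]
 [ 0.0000e+00  3.0000e-01 -9.5000e-01  2.3695e+02]
 [ 0.0000e+00  0.0000e+00  0.0000e+00  1.0000e+00]]
[[315.06452789 304.50394608]]
```

Call:
{"api": "move_arm", "payload": {"deltas": [[0,0,0.004,0],[0,0,0.008,0],[0,0,0.008,0]]}}

```text
time: 5.7
tcp_pos: [520.3, -119.8, 85.8]
eef_rot: [0.998, -0.063, -0.0, -0.0]
ft_force: [0.0, 0.0, 0.5]
grip_width: 0.0
```

Call:
{"api": "move_arm", "payload": {"deltas": [[0,0,0.003,0],[0,0,0.006,0],[0,0,0.006,0]]}}

```text
time: 6.0
tcp_pos: [520.6, -119.9, 85.3]
eef_rot: [0.998, -0.063, 0.0, 0.0]
ft_force: [-3.9, 1.0, 6.4]
grip_width: -0.0
```

Call:
{"api": "move_arm", "payload": {"deltas": [[0,0,0.005,0],[0,0,0.005,0]]}}

```text
time: 6.2
tcp_pos: [520.7, -119.9, 85.3]
eef_rot: [0.998, -0.063, 0.001, 0.0]
ft_force: [-6.0, 2.1, 14.6]
grip_width: -0.1
```

Place 4 is rigid: 14.6 N, and the TCP stopped at z = 85.3. That gives a contact height of about 85.5 on the TCP reading. Next is place 3.

Call:
{"api": "move_arm", "payload": {"deltas": [[0,0,-0.035,0],[0,-0.2375,-0.035,0],[0,-0.2375,-0.035,0],[0,-0.2375,-0.035,0],[0,-0.2375,-0.01,0],[0,-0.2375,-0.003,0],[0,-0.2375,0,0],[0,-0.2375,0,0]]}}

```text
time: 7.0
tcp_pos: [533.5, -25.4, 85.3]
eef_rot: [0.998, -0.064, 0.002, -0.001]
ft_force: [-4.8, 5.1, 15.4]
grip_width: 0.0
```

Place 3 is latched, at 15 N. Next is place 2.

Call:
{"api": "move_arm", "payload": {"deltas": [[0,0,-0.035,0],[0,-0.2375,-0.035,0],[0,-0.2375,-0.035,0],[0,-0.2375,-0.035,0],[0,-0.2375,-0.01,0],[0,-0.2375,-0.003,0],[0,-0.2375,0,0],[0,-0.2375,0,0]]}}

```text
time: 7.8
tcp_pos: [545.5, 67.9, 85.3]
eef_rot: [0.998, -0.064, 0.002, -0.001]
ft_force: [-4.7, 4.0, 16.3]
grip_width: 0.0
```

Place 2 is latched too. I'll press place 1.

Call:
{"api": "move_arm", "payload": {"deltas": [[0,0,-0.035,0],[0,-0.2375,-0.035,0],[0,-0.2375,-0.035,0],[0,-0.2375,-0.035,0],[0,-0.2375,-0.01,0],[0,-0.2375,-0.003,0],[0,-0.2375,0,0],[0,-0.2375,0,0]]}}

```text
time: 8.6
tcp_pos: [556.4, 161.5, 81.5]
eef_rot: [0.998, -0.064, -0.0, 0.0]
ft_force: [1.0, -1.3, 1.7]
grip_width: 0.1
```

Place 1 gave way: the TCP went to z = 81.5 at 1.7 N. I'll push deeper.

Call:
{"api": "move_arm", "payload": {"deltas": [[0,0,0.015,0],[0,0,0.03,0],[0,0,0.045,0],[0,0,0.05,0],[0,0,0.05,0]]}}

```text
time: 9.1
tcp_pos: [555.9, 162.2, 61.2]
eef_rot: [0.998, -0.063, -0.001, 0.0]
ft_force: [-0.7, -0.0, 0.3]
grip_width: 0.3
```

Run:
```python
from h import *
for n in ["side","wrist","scene"]:
    f=eyes.grab_frame(n); i=f["img"]
    cv2.imwrite(f"pics/{n}5.png",i if n=="wrist" else cv2.resize(i[200:320,200:360] if n=="side" else i[150:270,320:480],None,fx=5,fy=5,interpolation=cv2.INTER_CUBIC))
s=observe();print(s["tcp_pos"],s["ft_force"],s["time"])
```

```text
[555.9331148  162.49199408  61.11912228] [-0.37381559 -0.11544781  0.02491183] 9.25
```

View pics/side5.png

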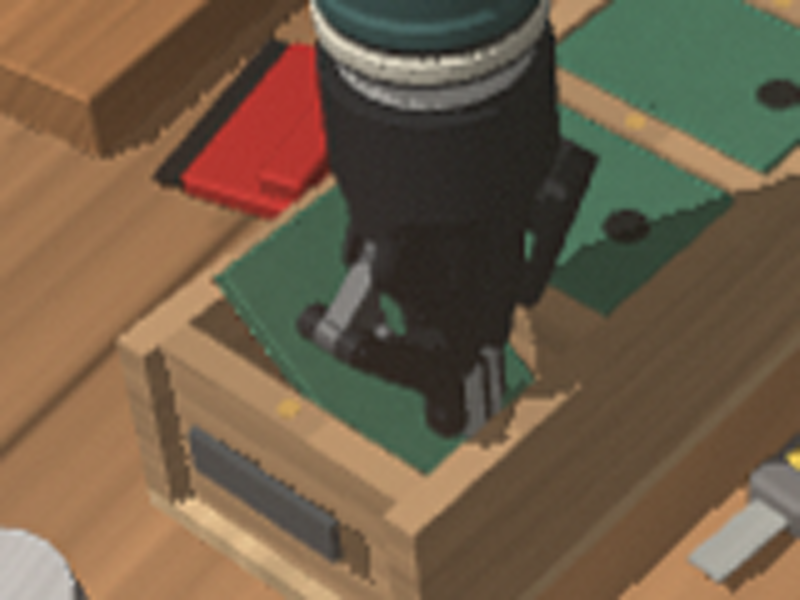

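View pics/wrist5.png

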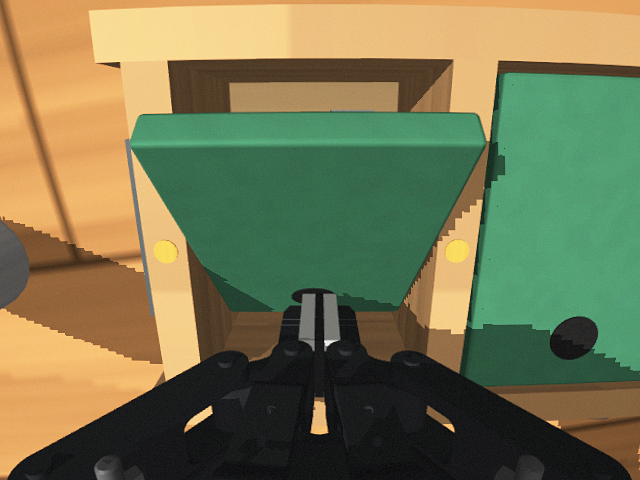

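View pics/scene5.png

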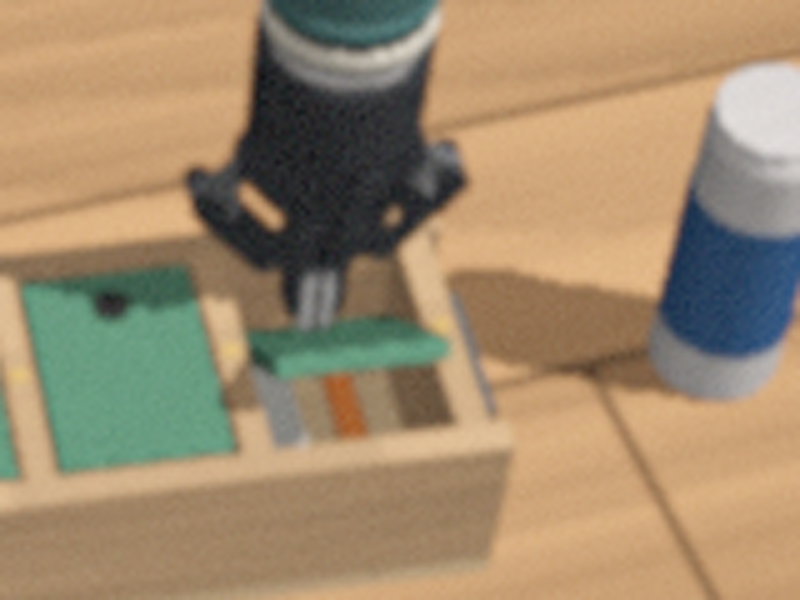

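The loose cover is clearly tilted. Its upper edge shows in the wrist view from (133,146) to (485,146). I'll fit the angle.

```bash
cat >> h.py <<'E'
a=np.radians(-7.24);X=np.array([np.cos(a),np.sin(a),0]);Y=np.array([-np.sin(a),np.cos(a),0]);Z=np.array([0,0,1.])
def cover(th,press=np.array([558.,164.2,85])):
    pv=press+34*X
    return [pv+(55*np.cos(th)-5*np.sin(th))*X+(55*np.sin(th)+5*np.cos(th))*Z+s*38.5*Y for s in(1,-1)]
E
python3 - <<'E'
from h import *
f=eyes.grab_frame("wrist")
for d in range(30,80,5): print(d,proj(f,cover(np.radians(d))).round(0).tolist())
E
```

```text
30 [[142.0, 103.0], [479.0, 103.0]]
35 [[136.0, 116.0], [484.0, 116.0]]
40 [[131.0, 132.0], [489.0, 132.0]]
45 [[126.0, 150.0], [494.0, 150.0]]
50 [[122.0, 171.0], [497.0, 171.0]]
55 [[119.0, 193.0], [500.0, 193.0]]
60 [[116.0, 216.0], [502.0, 216.0]]
65 [[115.0, 240.0], [503.0, 240.0]]
70 [[116.0, 264.0], [503.0, 264.0]]
75 [[117.0, 288.0], [502.0, 288.0]]
```

The fit gives about 44°. About 10 mm deeper should take it past 50°.

Call:
{"api": "move_arm", "payload": {"deltas": [[0,0,0.015,0],[0,0,0.028,0],[0,0,0.028,0]]}}

```text
time: 9.6
tcp_pos: [555.7, 162.9, 49.3]
eef_rot: [0.998, -0.063, -0.001, 0.0]
ft_force: [-0.1, -0.2, -0.7]
grip_width: -0.0
```

Run:
```python
from h import *
f=eyes.grab_frame("wrist"); cv2.imwrite("pics/wrist6.png",f["img"])
s=observe();print(s["tcp_pos"],s["ft_force"],s["time"])
for d in range(45,80,5): print(d,proj(f,cover(np.radians(d))).round(0).tolist())
```

```text
[555.82686597 162.83225823  49.38119737] [0.39271563 0.21551827 0.26521237] 9.65
45 [[97.0, 155.0], [524.0, 155.0]]
50 [[91.0, 179.0], [529.0, 179.0]]
55 [[87.0, 205.0], [533.0, 205.0]]
60 [[84.0, 232.0], [536.0, 232.0]]
65 [[83.0, 260.0], [537.0, 261.0]]
70 [[83.0, 289.0], [537.0, 289.0]]
75 [[85.0, 316.0], [535.0, 317.0]]
```

View pics/wrist6.png

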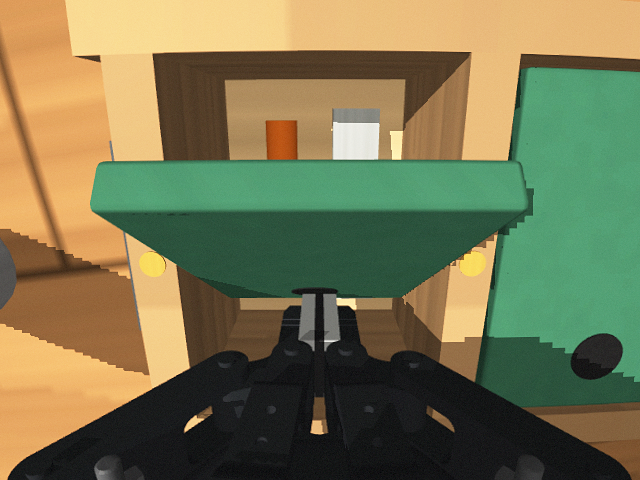

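The upper edge at row 212 fits about 56°. Next I'll lift clear, go over the cover and come down behind it.

Call:
{"api": "move_arm", "payload": {"deltas": [[0,0,-0.125,0],[0,0,-0.25,0],[0,0,-0.3,0],[0.1,0,-0.3,0],[0.2,0,-0.3,0],[0.275,0,-0.3,0],[0.275,0,-0.3,0],[0.275,0,-0.25,0]]}}

```text
time: 10.45
tcp_pos: [667.6, 149.1, 152.7]
eef_rot: [0.998, -0.063, 0.002, -0.001]
ft_force: [0.6, 0.5, -0.5]
grip_width: -0.3
```

Run:
```python
from h import *
for n in ["side"]:
    f=eyes.grab_frame(n); i=f["img"]
    cv2.imwrite(f"pics/{n}7.png",cv2.resize(i[180:330,180:380],None,fx=4,fy=4,interpolation=cv2.INTER_CUBIC))
s=observe();print(s["tcp_pos"],(s["tcp_pos"]-[558,164.2,0])@X-34,s["ft_force"],s["time"])
```

```text
[664.56978864 148.87955625 146.64205077] 73.65087513782865 [-1.32127854  0.11356466 -2.32707427] 10.5
```

View pics/side7.png

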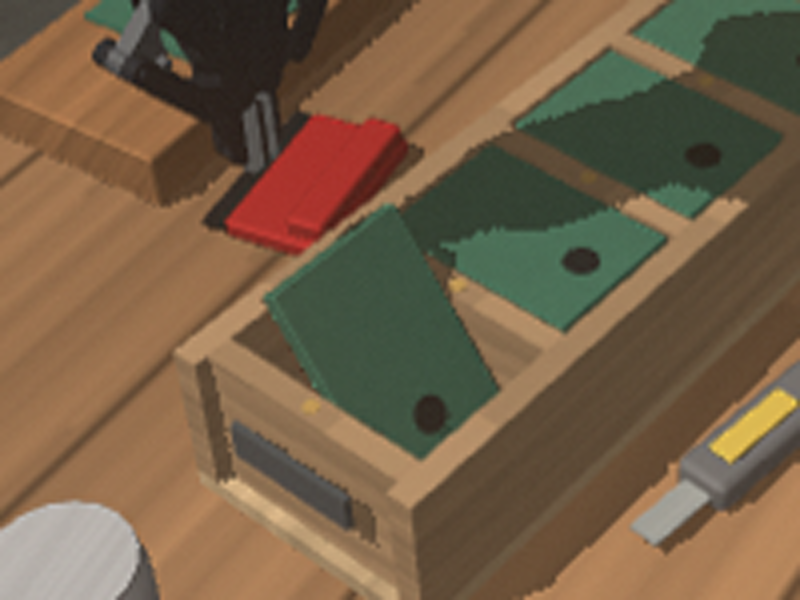

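The side view shows the cover standing about 56° open and the finger behind it, clear. I'll lower and push towards the robot.

Call:
{"api": "move_arm", "payload": {"deltas": [[0,0,0.06,0],[0,0,0.107,0],[0,0,0.107,0],[-0.04,0,0.107,0],[-0.07,0,0.107,0],[-0.09,0,0.107,0],[-0.105,0,0.107,0],[-0.105,0,0.107,0]]}}

```text
time: 11.3
tcp_pos: [624.2, 154.6, 109.6]
eef_rot: [0.998, -0.063, 0.001, -0.0]
ft_force: [2.7, -0.5, 1.5]
grip_width: -0.0
```

Call:
{"api": "move_arm", "payload": {"deltas": [[-0.01,0,0,0],[-0.018,0,0,0],[-0.023,0,0,0],[-0.023,0,0,0]]}}

```text
time: 11.7
tcp_pos: [616.4, 155.2, 107.8]
eef_rot: [0.998, -0.063, 0.002, 0.0]
ft_force: [7.3, -1.2, 0.3]
grip_width: 0.1
```

Run:
```python
from h import *
for n in ["side"]:
    f=eyes.grab_frame(n); i=f["img"]
    cv2.imwrite(f"pics/{n}8.png",cv2.resize(i[180:330,180:380],None,fx=4,fy=4,interpolation=cv2.INTER_CUBIC))
for d in range(50,85,5): print(d,((proj(f,cover(np.radians(d)))-[180,180])*4).round(0).tolist())
s=observe();print(s["tcp_pos"],(s["tcp_pos"]-[558,164.2,0])@X-34,s["ft_force"],s["time"])
```

```text
50 [[263.0, 298.0], [386.0, 203.0]]
55 [[269.0, 298.0], [392.0, 203.0]]
60 [[275.0, 299.0], [399.0, 203.0]]
65 [[282.0, 300.0], [406.0, 204.0]]
70 [[289.0, 303.0], [413.0, 206.0]]
75 [[297.0, 306.0], [421.0, 209.0]]
80 [[305.0, 310.0], [429.0, 212.0]]
[616.43277822 155.21380541 107.75876606] 25.09938399760366 [ 6.68654838 -0.83100194  0.37858059] 11.75
```

View pics/side8.png

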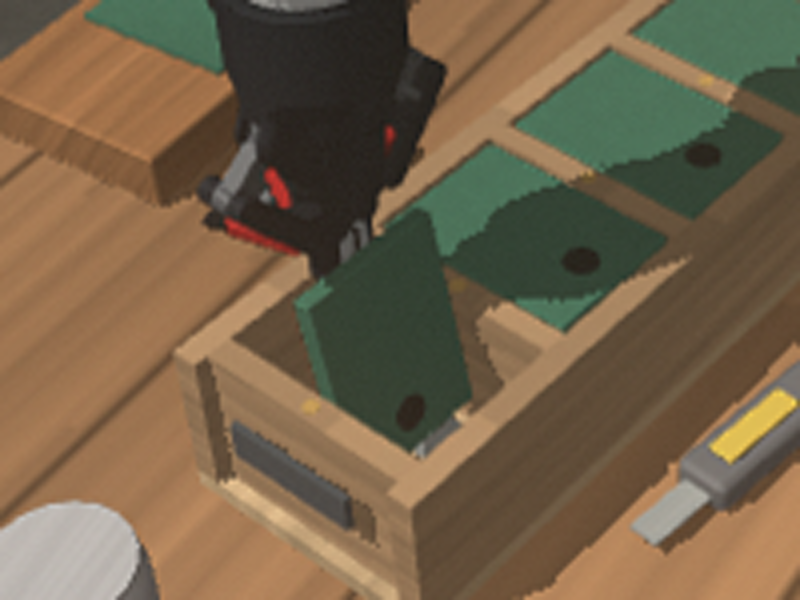

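The cover's upper corners, at (297,303) and (428,213), fit about 76°, or 1.3 rad. I'll back off and then lift.

Call:
{"api": "move_arm", "payload": {"deltas": [[0.03,0,0,0],[0.1,0,0,0],[0.125,0,-0.05,0],[0.125,0,-0.17,0],[0.125,0,-0.29,0],[0.125,0,-0.3,0],[0.125,0,-0.3,0]]}}

```text
time: 12.45
tcp_pos: [664.3, 149.5, 229.4]
eef_rot: [0.998, -0.063, 0.001, -0.0]
ft_force: [-0.2, -1.0, 0.0]
grip_width: 0.0
```

Run:
```python
from h import *
f=eyes.grab_frame("side"); i=f["img"]; cv2.imwrite("pics/side9.png",i)
f2=eyes.grab_frame("scene"); cv2.imwrite("pics/scene9.png",f2["img"])
for k in ["spray_can","tape_measure","squeegee","knife"]:
    r=place_of(f,k);print(k,[(np.round(q["point"],0).tolist(),round(q["confidence"],2)) for q in r[:1]])
for d in range(60,85,5): print(d,proj(f,cover(np.radians(d))).round(1).tolist())
s=observe();print(s["tcp_pos"],s["ft_force"],s["time"])
```

```text
spray_can [([579.0, 364.0, -1.0], 0.8)]
tape_measure [([575.0, -304.0, 2.0], 0.93)]
squeegee [([746.0, 21.0, -4.0], 0.63)]
knife [([457.0, 37.0, 1.0], 0.71)]
60 [[248.8, 254.7], [279.7, 230.8]]
65 [[250.5, 255.1], [281.4, 231.1]]
70 [[252.3, 255.7], [283.3, 231.6]]
75 [[254.2, 256.5], [285.2, 232.2]]
80 [[256.2, 257.4], [287.2, 233.1]]
[663.37419775 149.1069931  224.90626742] [ 0.34878322 -0.37057361  0.42943251] 12.75
```

View pics/side9.png

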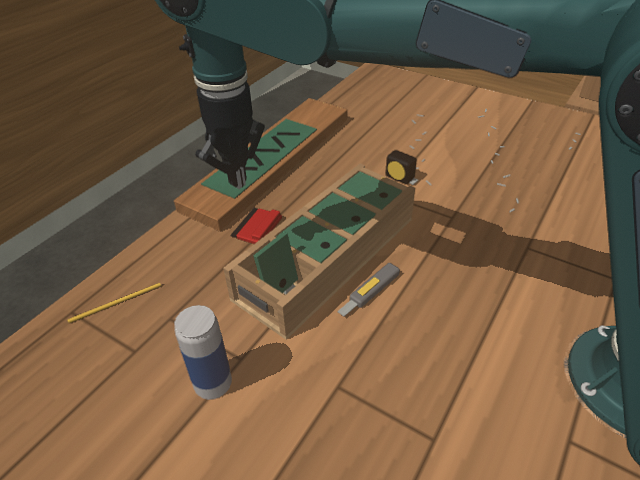

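View pics/scene9.png

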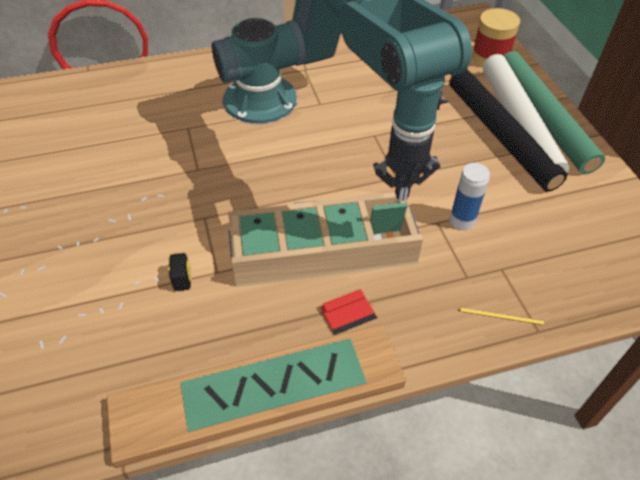

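Place 1's cover stands nearly upright, with its corner at (255,257) in the side view, about 75°. The robot is clear and the bystanders have not moved, so I'm handing in.

```bash
python3 -c "
from h import *
print(job_done())"
```

```text
the job is handed in; nothing more can be done
None
```

The unlatched cover is in place 1 (the leftmost, at the +y end). I left it standing open at about 75° (1.3 rad), and handed the job in at about 12.8 s.

- **Finding it:** I pressed the discs in the order 4, 3, 2, 1 with the gripper shut. Places 4, 3 and 2 held rigid at about 15 N, and place 1 gave way at about 2 N.
- **Opening it:** I pressed the near end of cover 1 down to about 56°. Then I lifted over, pushed it the rest of the way from behind, backed off and rose clear.
- **Last checks:** The side view fits about 75° for the cover. The gripper was well above everything, with wrist force near zero. The spray can, tape measure, squeegee and knife were found within about 4 mm of their first positions, which is the detector's own error.
- **What disagreed:** The fingers met the covers with the TCP reading about 85 mm, so the shut fingertips stood about 4 to 5 mm behind the TCP, not 19 mm ahead as stated. I used the contact height I measured instead. Some first detections in the scene picture were wrong (for example, the knife was placed at the chest), so I located the discs myself from both cameras.

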